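# Seat the cone filter in the pour-over carafe

## Robot

A 7-joint arm with a two-finger parallel gripper is mounted at the origin on the work surface. World frame = base frame: x ahead of the robot, y to its left, z up, the work surface at z = 0. Lengths are in m, angles in rad, forces in N, time in s.
With the tool pointing down it reaches from about 0.425 to 0.925 m from the base axis. Payload 6.8 kg.
Tool frame: the origin (TCP) lies on the centre line of the jaws, within the pads' length; the fingertips stand bot.finger_overhang ahead of it and the grasp point (between the pads) lies 3 mm ahead of it (bot.finger_overhang is the distance from the TCP to the fingertips, in m); z points along the fingers, y is the direction in which the jaws open and shut (so a half turn about z gives the same grasp; the last joint's range is limited). The gripper opens to 85 mm and grips with 20 to 120 N. Pads are 22 mm wide; open, the fingers measure 114 mm over their backs; the gripper's body (76 mm by 85 mm) begins 54 mm behind the grasp point. The pads swing forward as they close: fully open they stand 13 mm farther back than shut.
Start: joints at [1.066, 0.477, 0.022, 1.555, -0.011, 1.109, -0.083], TCP at [0.261, -0.623, 0.253] pointing down, gripper open.
Joint ranges: [-2.96, 2.96], [-0.34, 2.1], [-1.41, 1.46], [0.24, 2.44], [-1.37, 4.51], [0.17, 1.92], [-2.96, 2.96]. Speed limits (rad/s): [2.39, 2.39, 3.14, 3.14, 3.14, 3.14, 3.14].

## Interface

Orientations are given as a unit quaternion [w, x, y, z].
In Python, from station import bot gives the robot as it stands.
- The arm moves only by the tool drive_tool, never from a script. Its argument "increments" is text: rows parted by semicolons, each of 4 numbers parted by spaces: the shift along the world's x, y, z in m, then the turn about the world's z in rad. In form: tx ty tz spin; .... A call has 1 to 12 rows; each row shifts and turns the commanded pose from where the row before left it; what a row does not reach is not made up. A row lasts 1/12 s, in which the tool goes at most 41.7 mm and 7.16 degrees, less where a joint would pass 70% of its speed; a pose out of reach is approached as far as the arm can. A call is refused whole if a number of a shift passes 0.0417 or a number of a turn 0.125, either way. A call with a gripper value outside its range is refused whole. "grip" is the opening, from 0 (shut) to 1 (fully open), set as the call begins (left out, the last holds). The fingers move at their own pace and stop on an object; "squeeze" is the grip in N (left out, the last holds). Time passes only in rows, so rows that do not move let the fingers close. It gives the time, the measured TCP pose, the force and the opening at its end, in the units of the state.
- bot.get_obs(): the state, without advancing time (a new reading comes with each control period).
- bot.read_camera(name): name is "scene" or "top"; returns the picture (384x512x3 uint8, red, green, blue); there is no depth.
- bot.calibration(name): a dict with "fx", "fy", "cx", "cy" (pixels), "camera_from_world" (4x4, takes a point from world to camera coordinates). Camera axes: x right, y down, z forward; pixel columns grow to the right and rows downward; lengths in m; the calibration is good to about 2 mm. A picture is of the moment at which its call begins. calibration takes no time and is no camera call.
- bot.hand_in(): hands the job in, once; it reports no verdict.
The state is a dict: "t": time; "q": joint angles; "joint_vel": joint speeds; "joint_torque": joint torques, N m; "eef_pos": TCP position; "tool_rot": TCP orientation; "contact_force": force on the tool from outside, world axes, zero at the start; "torque": the same for the moment, N m; "gripper_width": opening from 0.0 (shut) to 1.0 (fully open).
Only numpy, scipy, OpenCV 4.12 (cv2) and the standard library are available. Lean on these libraries where they do the work, as an engineer would, in place of code of your own. Each camera call takes 0.05 s, during which the arm holds its last target.

## Task

Lift the rinsed coffee filter, by its arched handle or however suits you, out of the tumbler where it is draining and seat it in the funnel mouth of the white carafe, ready for brewing. Lower it in without dropping or forcing it, so that it settles straight and fully home, and let go. Leave the carafe, the tumbler and everything else on the table standing where they are.

Things in the scene. Friction and masses are not known exactly. Their poses are not given: they have to be found in the camera images.
- filter_handle (a point): Centre of the grip bar of the coffee filter's rigid black arched handle, which spans its open top from rim to rim. The bar is straight and level: 64 mm along this frame's y, 10 mm wide along x, 8 mm thick, with 28 mm of free air below it down to the collar. z is the filter's axis, up. It starts upright, resting loosely in the tumbler. Mass about 150 g (varies).
- filter_seat (a point): Point on the filter's axis, 54 mm below the bar's centre and 59 mm above its flat foot, where its steel cone (60 degrees included, 24 mm across at the foot, 106 mm at the top under a black collar 112 mm across, 10 mm high) is as wide (92 mm) as the carafe's mouth. When fully home this point is at the centre of that mouth. Axes as filter_handle.
- carafe_mouth (a point): Centre of the mouth of the hourglass-shaped white stoneware carafe, level with its lip, 165 mm above the table; z up. Its funnel matches the filter's cone and centres it: 60 degrees included, 92 mm inside and 99 mm outside at the lip, narrowing over 42 mm to a 43 mm neck with a pine collar; bulb 104 mm across. Loose, about 550 g (varies).
- glass_rim (a point): Centre of the mouth of the clear glass tumbler in which the filter drains, 95 mm above the table, 77 mm across outside. Loose, 280 g. Carafe and tumbler stand one to the left and one to the right of the robot; which is where varies.
- cup: white espresso cup, 60 mm across and 55 mm high with a side handle, standing on the saucer; origin under its middle
- saucer: white saucer, 110 mm across and 14 mm high; origin under its middle
- domino3: the uppermost of a stack of four black dominoes, each 25 x 50 x 10 mm, lying flat; origin under its middle
- sugar_jar: lidded glass sugar jar, 68 mm across and 85 mm high; origin under its middle
- dish: round brushed aluminium dish, 140 mm across and 22 mm high; origin under its middle
- peg_board: pine peg board 150 x 150 x 18 mm with a few dark pegs standing 16 mm proud; origin under its middle

How it is judged:
At the end, for the whole second after the job is handed in: The filter sits fully home in the carafe's funnel: its seat point within 4 mm of the mouth's centre sideways and in height, its axis within 0.06 rad of the carafe's. Carafe and tumbler stand upright (within 0.05 rad), within 30 mm of where they began (horizontal distance between filter_seat and carafe_mouth below 0.004 m and z of filter_seat in the frame of carafe_mouth between -0.004 and 0.004 m and angle between the z axis of filter_seat and the z axis of carafe_mouth, either way round below 0.06 rad and angle between each of carafe_mouth, glass_rim's own z axis and vertical below 0.05 rad and distance of each of carafe_mouth, glass_rim from where it was at the start of the episode below 0.03 m); the robot touches nothing.
It fails at once if the filter is dropped (it falls freely, out of the fingers, faster than 0.5 m/s, about 12 mm of free fall) (contact force between the fingers and filter below 0.05 N and linear speed of filter above 0.5 m/s).
It fails at once if the filter is forced into the carafe with more than 60 N (contact force between filter and carafe above 60 N).
It fails at once if the cup, saucer, dominoes, sugar jar, dish or peg board is moved by more than 30 mm, or the cup or jar is tipped by more than 0.3 rad (distance of any of cup, saucer, domino3, sugar_jar, dish, peg_board from where it was at the start of the episode above 0.03 m or angle between any of cup, sugar_jar's own z axis and vertical above 0.3 rad).
It also fails if it takes over 42 s, if anything falls off the work surface, if the arm or the gripper's body presses on something with over 40 N, if the wrist force passes 120 N, or if a joint passes its speed limit or range.

## Working session

There is one attempt and no reset: what is moved stays moved. The work goes in short steps, Python scripts to look and compute and a tool call to move; the robot and the scene stay as the last step left them, time stands still between calls to the robot, and variables do not carry over. Pictures are saved under pics/ and viewed, and the job is handed in when it is done.

Besides the shell and the picture viewer there is one more tool, called after "Request:" by a JSON object that holds its "op" and its "data". drive_tool: Moves the arm, as the interface text tells. Its arguments: {"type":"object","properties":{"increments":{"type":"string"},"grip":{"type":"number"},"squeeze":{"type":"number"}},"required":["increments"]}

```bash
mkdir -p pics
python3 - <<'E'
from station import bot
import cv2,numpy as np
print(bot.get_obs(), bot.finger_overhang)
for n in("scene","top"):
    im=bot.read_camera(n); cv2.imwrite(f"pics/{n}0.png",im[:,:,::-1]); np.save(f"{n}0.npy",im)
    c=bot.calibration(n); print(n,{k:np.round(np.array(v),4).tolist() for k,v in c.items()})
E
```

```text
{'t': 0.0, 'q': array([ 1.06590329,  0.47781434,  0.02233456,  1.55647368, -0.01146922,
        1.10930316, -0.08307429]), 'joint_vel': array([ 0.00073129,  0.00110278, -0.00015215,  0.0009952 ,  0.0007671 ,
       -0.00062384,  0.00031922]), 'joint_torque': array([ 1.17456384e-03, -5.96461129e+01,  1.60863519e+00, -2.81203026e+01,
        1.25305113e-02,  9.35228483e-03,  3.54382806e-06]), 'eef_pos': array([ 0.26062679, -0.62204189,  0.25230666]), 'tool_rot': array([-8.96991436e-04,  9.80377005e-01,  1.97129535e-01, -2.64519077e-04]), 'contact_force': array([-0.28190531, -0.69522081, -0.25510995]), 'torque': array([-0.02195789,  0.06689242,  0.03654462]), 'gripper_width': 0.9993288937464173} 0.022
scene {'fx': 459.582, 'fy': 459.582, 'cx': 254.9186, 'cy': 193.0241, 'camera_from_world': [[-0.1113, 0.9938, -0.0013, 0.064], [0.7971, 0.0886, -0.5973, -0.3734], [-0.5934, -0.0675, -0.802, 1.5625], [0.0, 0.0, 0.0, 1.0]]}
top {'fx': 474.7138, 'fy': 474.7138, 'cx': 252.7747, 'cy': 186.5807, 'camera_from_world': [[0.0242, -0.9997, 0.0007, -0.0085], [-0.9987, -0.0242, -0.0453, 0.5412], [0.0453, 0.0004, -0.999, 1.3921], [0.0, 0.0, 0.0, 1.0]]}
```

View pics/scene0.png

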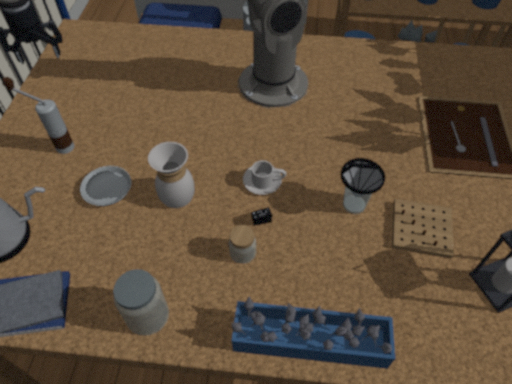

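View pics/top0.png

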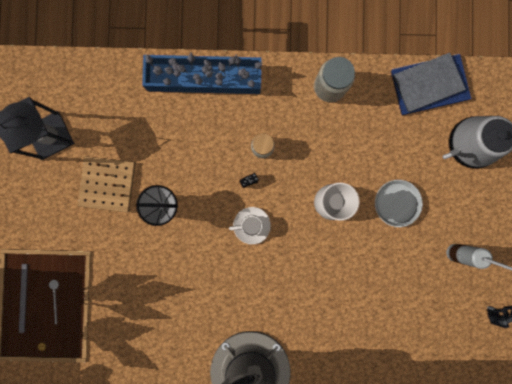

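The filter and tumbler are at about (362,180) in the scene view and (157,205) in top. The carafe mouth is at about (168,158) in scene and (340,202) in top. I'll zoom in on both.

Run:
```python
import cv2,numpy as np
s=np.load("scene0.npy")[:,:,::-1];t=np.load("top0.npy")[:,:,::-1]
def c(im,x,y,w=64,h=64,k=6): return cv2.resize(im[y:y+h,x:x+w],None,fx=k,fy=k,interpolation=cv2.INTER_CUBIC)
a=np.vstack([np.hstack([c(s,330,150,k=4.5) ,c(t,125,173,k=4.5)]),np.hstack([c(s,138,135,w=64,k=4.5),c(t,308,170,k=4.5)])])
cv2.imwrite("pics/zoom0.png",a)
```

```text
(no output)
```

View pics/zoom0.png

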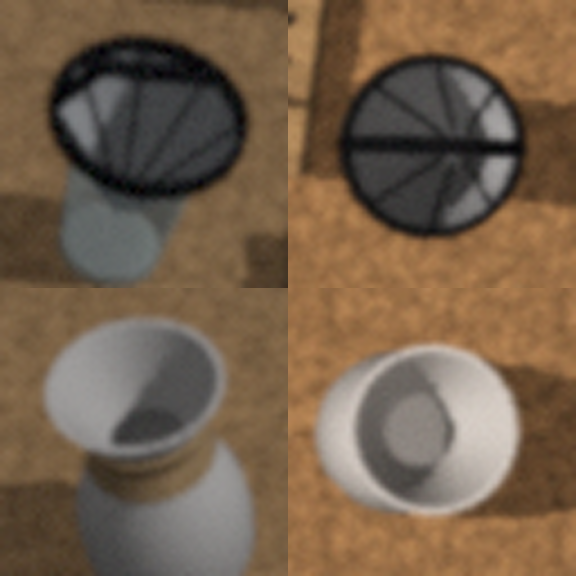

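Tumbler and filter are on the robot's left (+y), the carafe is on its right, and the bar runs about along world y. To measure, I'll cast contour pixels onto the rim planes and fit circles.

```bash
cat > h.py <<'E'
import cv2,numpy as np
from station import bot
def ray(n,px):
    c=bot.calibration(n);M=np.array(c["camera_from_world"]);R,t=M[:3,:3],M[:3,3]
    px=np.atleast_2d(px).astype(float)
    d=np.c_[(px[:,0]-c["cx"])/c["fx"],(px[:,1]-c["cy"])/c["fy"],np.ones(len(px))]@R
    return -R.T@t,d
def plane(n,px,z):
    o,d=ray(n,px); return o+d*((z-o[2])/d[:,2])[:,None]
def proj(n,P):
    c=bot.calibration(n);M=np.array(c["camera_from_world"]);q=np.atleast_2d(P)@M[:3,:3].T+M[:3,3]
    return np.c_[q[:,0]/q[:,2]*c["fx"]+c["cx"],q[:,1]/q[:,2]*c["fy"]+c["cy"]]
def circ(P):
    for _ in range(6):
        A=np.c_[2*P[:,:2],np.ones(len(P))];b=(P[:,:2]**2).sum(1)
        s=np.linalg.lstsq(A,b,rcond=None)[0];r=np.sqrt(s[2]+s[0]**2+s[1]**2)
        e=np.hypot(*(P[:,:2]-s[:2]).T)-r; sd=e.std()
        P=P[abs(e)<max(2.2*sd,.001)]
    return s[:2],r,sd,len(P)
def contour(m):
    cs,_=cv2.findContours(m.astype(np.uint8),cv2.RETR_EXTERNAL,cv2.CHAIN_APPROX_NONE)
    return max(cs,key=cv2.contourArea)[:,0,:]
E
python3 - <<'E'
from h import *
K=4
def mask(im,box,f):
    x,y,w,h=box; cr=cv2.resize(im[y:y+h,x:x+w],None,fx=K,fy=K,interpolation=cv2.INTER_CUBIC).astype(int)
    m=f(cr); m=cv2.morphologyEx(m.astype(np.uint8),cv2.MORPH_OPEN,np.ones((3,3)))
    return m
def full(pt,box): return (pt+.5)/K-.5+np.array(box[:2])
S=np.load("scene0.npy");T=np.load("top0.npy")
black=lambda c:c.max(2)<62
white=lambda c:(c[...,0]-c[...,2])<0.22*c[...,0]
vis=[]
for n,im,fb,cb in(("scene",S,(332,150,60,46),(138,135,64,80)),("top",T,(130,178,52,54),(308,170,60,60))):
    m=mask(im,fb,black);vis.append(m); p=full(contour(m),fb)
    for z in(.125,.13,.135,.14): print(n,"collar",z,circ(plane(n,p,z)))
    m=mask(im,cb,white);vis.append(m); p=full(contour(m),cb)
    p0=p
    if n=="scene": p=p[p[:,1]<158]
    else: p=p[(p[:,0]>338)]
    print(n,"mouth",circ(plane(n,p,.165)))
    np.save(n+"_m.npy",p0)
H=max(v.shape[0] for v in vis)
cv2.imwrite("pics/m.png",np.hstack([np.pad(v*255,((0,H-v.shape[0]),(0,4)),constant_values=90) for v in vis])[:, :])
# bar in top: dark pixels in the interior columns
g=T.astype(int).max(2)
pts=[]
for x in range(146,170):
    col=90-g[198:213,x]; col=np.clip(col-30,0,None)
    pts.append((x,198+(col*np.arange(15)).sum()/max(col.sum(),1)))
pts=np.array(pts);print(np.round(pts[::4],2))
for z in(.165,.17): 
    P=plane("top",pts,z); l=cv2.fitLine(P[:,:2].astype(np.float32),cv2.DIST_HUBER,0,.01,.01).ravel();print("bar",z,l,"ang",np.arctan2(l[1],l[0]))
E
```

```text
scene collar 0.125 (array([0.4769557 , 0.26214738]), np.float64(0.05677263501091442), np.float64(0.0016424104840958248), 420)
scene collar 0.13 (array([0.48112659, 0.26111357]), np.float64(0.05645905379993169), np.float64(0.0016333387003317611), 420)
scene collar 0.135 (array([0.48529747, 0.26007976]), np.float64(0.05614547258894621), np.float64(0.0016242669165676964), 420)
scene collar 0.14 (array([0.48946835, 0.25904594]), np.float64(0.055831891377959186), np.float64(0.001615195132803638), 420)
scene mouth (array([ 0.50112526, -0.22770925]), np.float64(0.05003889651850656), np.float64(0.0003272812883734291), 215)
top collar 0.125 (array([0.47989675, 0.26440609]), np.float64(0.05468727822593028), np.float64(0.0008890674095906206), 428)
top collar 0.13 (array([0.47988824, 0.26339735]), np.float64(0.054475342824635106), np.float64(0.0008856219124961247), 428)
top collar 0.135 (array([0.47987972, 0.26238862]), np.float64(0.05426340742333536), np.float64(0.0008821764154016282), 428)
top collar 0.14 (array([0.47987121, 0.26137988]), np.float64(0.054051472022035606), np.float64(0.000878730918307134), 428)
top mouth (array([ 0.50173933, -0.22632529]), np.float64(0.048784422744507006), np.float64(0.00031450572484487317), 231)
[[146.   204.62]
 [150.   204.86]
 [154.   205.76]
 [158.   205.59]
 [162.   205.81]
 [166.   206.25]]
bar 0.165 [0.02995515 0.99955124 0.47777542 0.258196  ] ang 1.5408367
bar 0.17 [0.02994979 0.9995514  0.47777513 0.25717983] ang 1.540842
```

View pics/m.png

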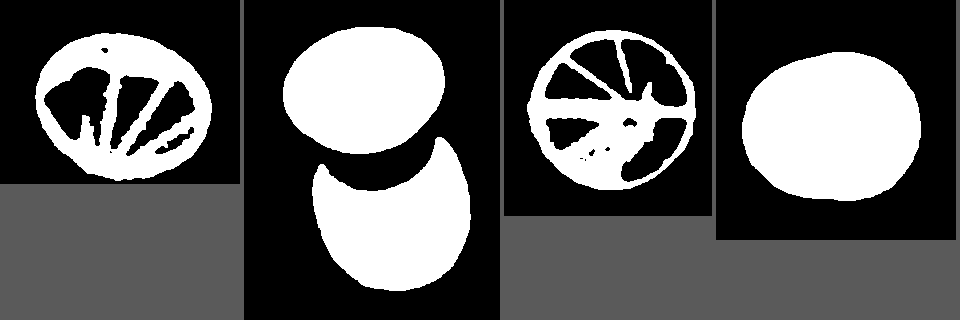

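Both views put the mouth at about (0.5015, -0.227). The filter axis is at about (0.479, 0.262), collar top z ≈ 0.13, bar z ≈ 0.165, and the bar lies about 0.03 rad off world y. Now I'll move over to it and turn the jaws along x.

Request:
{"op": "drive_tool", "data": {"increments": "0.02 0.027 0 0.05;0.02 0.027 0 0.05;0.02 0.027 0 0.05;0.02 0.027 0 0.05;0.02 0.027 0 0.05;0.02 0.027 0 0.05;0.02 0.027 0 0.05;0.02 0.027 0 0.05;0.02 0.027 0 0.05;0.02 0.027 0 0.05;0.02 0.027 0 0.05;0.02 0.027 0 0.05", "grip": 0.45, "squeeze": 50}}

```text
t: 1.1
eef_pos: [0.5013, -0.2971, 0.253]
tool_rot: [-0.0, 0.878, 0.479, -0.0]
contact_force: [0.3, 0.5, 0.5]
gripper_width: 0.453
```

Request:
{"op": "drive_tool", "data": {"increments": "0 0.03 0 0.045;0 0.03 0 0.045;0 0.03 0 0.045;0 0.03 0 0.045;0 0.03 0 0.045;0 0.03 0 0.045;0 0.03 0 0.045;0 0.03 0 0.045;0 0.03 0 0.045;0 0.03 0 0.045;0 0.03 0 0.045;0 0.03 0 0.045"}}

```text
t: 2.1
eef_pos: [0.5004, 0.0627, 0.2531]
tool_rot: [-0.0, 0.718, 0.696, -0.0]
contact_force: [0.3, 0.3, 0.5]
gripper_width: 0.451
```

Request:
{"op": "drive_tool", "data": {"increments": "-0.003 0.03 0 0;-0.003 0.03 0 0;-0.003 0.03 0 0;-0.003 0.03 0 0;-0.003 0.03 0 0;-0.003 0.03 0 0;-0.003 0.019 -0.01 0;0 0 -0.01 0;0 0 0 0;0 0 0 0"}}

```text
t: 2.93
eef_pos: [0.4796, 0.2591, 0.2324]
tool_rot: [-0.0, 0.719, 0.695, -0.001]
contact_force: [-0.0, 0.4, 0.3]
gripper_width: 0.447
```

Run:
```python
from h import *
o=bot.get_obs();print(o["eef_pos"],o["tool_rot"])
ims=[]
for n,p in(("scene",(362,170)),("top",(157,205))):
    im=bot.read_camera(n);np.save(n+"1.npy",im);x,y=p
    ims.append(cv2.resize(im[y-45:y+45,x-60:x+60,::-1],None,fx=3.3,fy=6.6*.5,interpolation=cv2.INTER_CUBIC))
cv2.imwrite("pics/a.png",np.hstack(ims))
```

```text
[0.47962622 0.25905885 0.23236101] [-2.77984284e-05  7.19266819e-01  6.94732720e-01 -1.30020295e-03]
```

View pics/a.png

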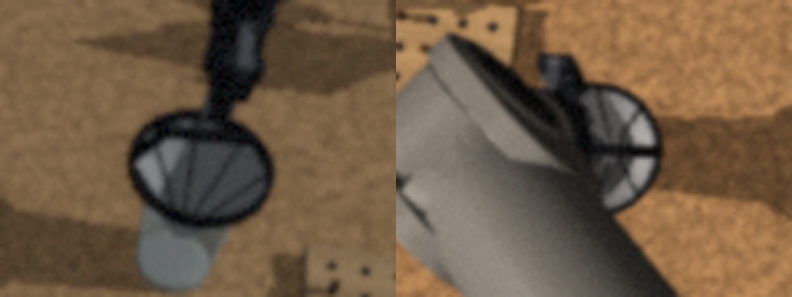

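Run:
```python
from h import *
S=np.load("scene0.npy");x,y=362,175
im=cv2.resize(S[y-35:y+25,x-40:x+40,::-1],None,fx=9,fy=9,interpolation=cv2.INTER_CUBIC)
d=np.array([.03,1,0])
for z,c in((.155,(0,0,255)),(.165,(0,255,0)),(.175,(255,0,0))):
    P=np.array([.479,.261,z])+np.outer([-.032,0,.032],d)
    q=proj("scene",P);print(z,np.round(q,1).tolist(), proj("top",P)[1])
    for u in q: cv2.circle(im,tuple(int(v) for v in ((u-[x-40,y-35]+.5)*9)),4,c,-1)
cv2.imwrite("pics/b.png",im)
```

```text
0.155 [[351.0, 166.9], [364.0, 168.3], [377.2, 169.7]] [155.6244289  205.24898679]
0.165 [[351.7, 164.3], [364.8, 165.7], [378.0, 167.1]] [154.85011953 205.22628073]
0.175 [[352.4, 161.7], [365.6, 163.1], [378.9, 164.5]] [154.06332481 205.20320855]
```

View pics/b.png

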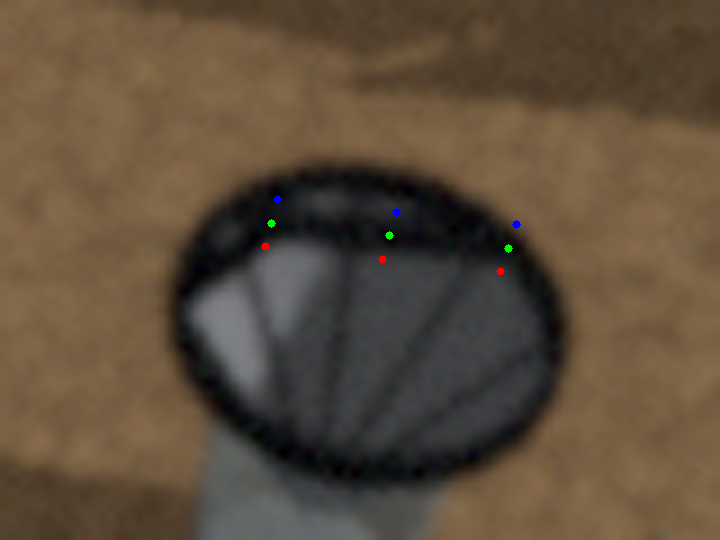

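The bar sits at z ≈ 0.166 and x ≈ 0.479 as expected. Descending and gripping.

Request:
{"op": "drive_tool", "data": {"increments": "-0.001 0.002 -0.0105 0;0 0 -0.0105 0;0 0 -0.0105 0;0 0 -0.0105 0;0 0 -0.0105 0;0 0 -0.01 0;0 0 0 0;0 0 0 0"}}

```text
t: 3.7
eef_pos: [0.4785, 0.2623, 0.17]
tool_rot: [-0.0, 0.719, 0.695, -0.001]
contact_force: [-0.0, 1.4, 0.7]
gripper_width: 0.451
```

Request:
{"op": "drive_tool", "data": {"increments": "0 0 0 0;0 0 0 0;0 0 0 0;0 0 0 0;0 0 0 0;0 0 0 0;0 0 0 0;0 0 0 0", "grip": 0, "squeeze": 40}}

```text
t: 4.37
eef_pos: [0.4793, 0.2627, 0.1713]
tool_rot: [0.0, 0.719, 0.695, 0.001]
contact_force: [0.6, -0.6, 5.0]
gripper_width: 0.107
```

The opening is about 9 mm, so the bar is held. Lifting gently.

Request:
{"op": "drive_tool", "data": {"increments": "0 0 0.004 0;0 0 0.006 0;0 0 0.008 0;0 0 0.01 0;0 0 0.01 0;0 0 0.01 0;0 0 0.01 0;0 0 0.012 0;0 0 0.015 0;0 0 0.015 0;0 0 0.015 0;0 0 0.015 0"}}

```text
t: 5.37
eef_pos: [0.4787, 0.2625, 0.3024]
tool_rot: [0.0, 0.719, 0.695, 0.0]
contact_force: [1.0, -0.5, -3.2]
gripper_width: 0.105
```

Run:
```python
from h import *
o=bot.get_obs();print(o["eef_pos"],o["tool_rot"],o["gripper_width"],o["contact_force"])
im=bot.read_camera("scene");np.save("scene2.npy",im)
cv2.imwrite("pics/c.png",cv2.resize(im[90:230,280:440,::-1],None,fx=4,fy=4,interpolation=cv2.INTER_CUBIC))
```

```text
[0.4787159  0.26246153 0.30238475] [3.46844595e-05 7.18961153e-01 6.95050237e-01 1.65065904e-04] 0.10528016329856697 [ 0.99726003 -0.49111893 -3.20072832]
```

View pics/c.png

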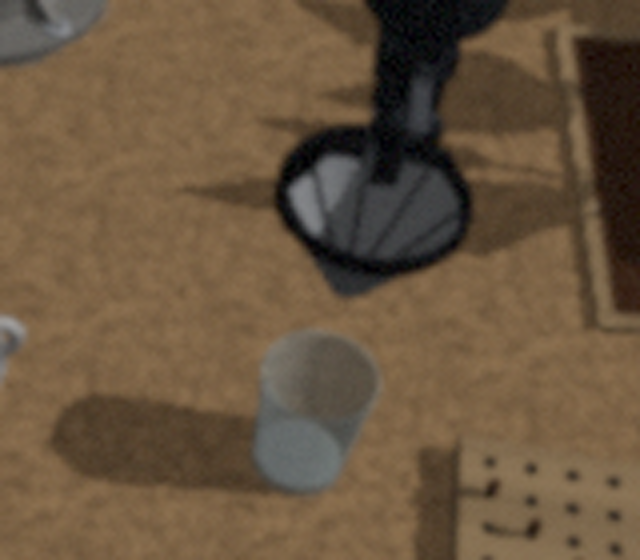

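The filter hangs straight, clear of the tumbler at crop (320,410), which still stands. Carrying it over to the carafe.

Request:
{"op": "drive_tool", "data": {"increments": "0.001 -0.006 0.002 0;0.001 -0.012 0.002 0;0.001 -0.018 0.002 0;0.001 -0.024 0.002 0;0.001 -0.024 0.002 0;0.001 -0.024 0.002 0;0.001 -0.024 0.002 0;0.001 -0.024 0.002 0;0.001 -0.024 0.002 0;0.001 -0.024 0.002 0;0.001 -0.024 0 0;0.001 -0.024 0 0"}}

```text
t: 6.42
eef_pos: [0.4901, 0.0087, 0.3202]
tool_rot: [-0.0, 0.719, 0.695, -0.001]
contact_force: [0.2, -0.1, -3.1]
gripper_width: 0.107
```

Request:
{"op": "drive_tool", "data": {"increments": "0.001 -0.024 0 0;0.001 -0.024 0 0;0.001 -0.024 0 0;0.001 -0.024 0 0;0.001 -0.024 0 0;0.001 -0.024 0 0;0.001 -0.024 0 0;0.001 -0.022 0 0;0.001 -0.018 0 0;0.001 -0.014 0 0;0.001 -0.01 0 0;0 -0.006 0 0"}}

```text
t: 7.42
eef_pos: [0.5016, -0.2288, 0.3203]
tool_rot: [-0.0, 0.719, 0.695, -0.0]
contact_force: [1.1, -0.0, -0.9]
gripper_width: 0.111
```

Request:
{"op": "drive_tool", "data": {"increments": "0 0 0 0;0 0 0 0;0 0 0 0;0 0 0 0"}}

```text
t: 7.75
eef_pos: [0.5021, -0.2264, 0.3209]
tool_rot: [-0.0, 0.718, 0.696, 0.0]
contact_force: [-0.5, 0.6, -2.7]
gripper_width: 0.102
```

Run:
```python
from h import *
o=bot.get_obs();print(o["eef_pos"],o["tool_rot"],o["gripper_width"],o["contact_force"])
ims=[]
for n,p in(("scene",(170,140)),("top",(350,200))):
    im=bot.read_camera(n);np.save(n+"3.npy",im);x,y=p
    ims.append(cv2.resize(im[y-70:y+60,x-50:x+50,::-1],None,fx=4,fy=4,interpolation=cv2.INTER_CUBIC))
cv2.imwrite("pics/d.png",np.hstack(ims))
```

```text
[ 0.50205685 -0.2263819   0.32089838] [-6.40240193e-05  7.18418401e-01  6.95611223e-01  1.51898950e-04] 0.10220861774856042 [-0.46974254  0.58195795 -2.73436976]
```

View pics/d.png

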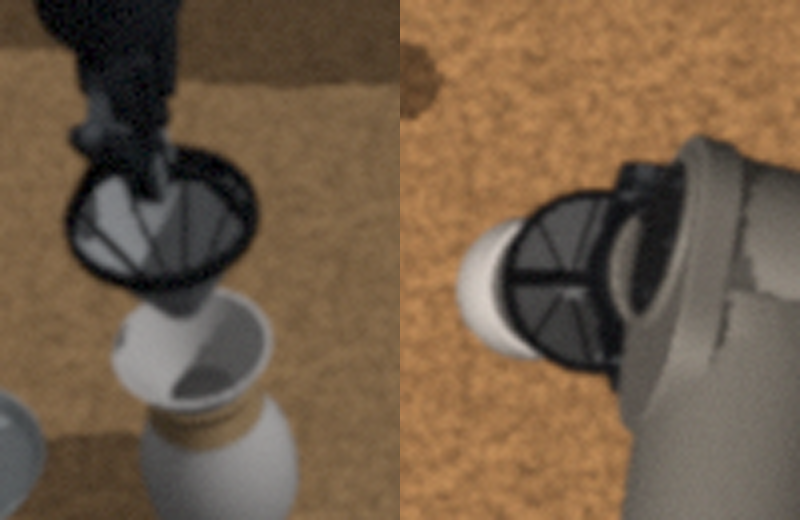

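Run:
```python
from h import *
from scipy.optimize import least_squares
K=4
o=bot.get_obs();bz=o["eef_pos"][2]-.003
for n,box,sel,z in(("scene",(134,104,54,44),lambda p:p[:,1]>127,bz-.042),("top",(422-305+300-50+0,180,1,1),None,bz-.032)):
    if n=="top": box=(420-0-0,0,0,0); box=(423-0,0,0,0); box=(0,0,0,0)
    im=np.load(n+"3.npy")
    if n=="top": box=(300+23,172,58,56)   # crop origin x=300,y=130
    x,y,w,h=box
    c=cv2.resize(im[y:y+h,x:x+w],None,fx=K,fy=K,interpolation=cv2.INTER_CUBIC).astype(int)
    m=(c.max(2)<62).astype(np.uint8); cv2.imwrite(f"pics/m3{n}.png",m*255)
    p=(contour(m)+.5)/K-.5+[x,y]
    hull=cv2.convexHull(p.astype(np.float32))[:,0]
    p=p[sel(p)] if sel else p[p[:,0]<342]
    P=plane(n,p,z);print(n,len(p),circ(P))
    f=lambda s:np.hypot(*(P[:,:2]-s).T)-.056
    s=least_squares(f,P[:,:2].mean(0),loss="soft_l1",f_scale=.001);print(s.x,np.std(f(s.x)))
print(proj("top",[[.5015,-.227,bz]]))
```

```text
scene 239 (array([ 0.51947653, -0.22247302]), np.float64(0.04834481801038066), np.float64(0.005035131687316053), 239)
[ 0.50607579 -0.223636  ] 0.005833446926203638
top 208 (array([ 0.50250996, -0.2203714 ]), np.float64(0.05211545799398144), np.float64(0.0004926665198415325), 191)
[ 0.50198932 -0.22516956] 0.0012256321065499862
[[352.66133301 200.20699625]]
```

```bash
python3 -c "
import cv2,numpy as np
a=cv2.imread('pics/m3scene.png');b=cv2.imread('pics/m3top.png')
h=max(a.shape[0],b.shape[0]);f=lambda v:np.pad(v,((0,h-v.shape[0]),(0,5),(0,0)),constant_values=90)
cv2.imwrite('pics/m3.png',np.hstack([f(a),f(b)]))"
```

```text
(no output)
```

View pics/m3.png

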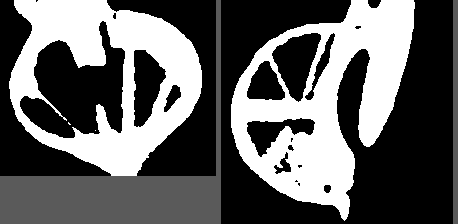

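The scene mask merges collar and cone, so I'll redo that fit using only the collar's side and lower-side arcs.

Run:
```python
from h import *
K=6
o=bot.get_obs();bz=o["eef_pos"][2]-.003
im=np.load("scene3.npy");x,y,w,h=130,104,60,44
c=cv2.resize(im[y:y+h,x:x+w],None,fx=K,fy=K,interpolation=cv2.INTER_CUBIC).astype(int)
for th in(45,55,62):
    m=(c.max(2)<th).astype(np.uint8)
    p=(contour(m)+.5)/K-.5+[x,y]
    p=p[((p[:,1]>114)&(p[:,0]>166)&(p[:,1]<136))|((p[:,0]<153)&(p[:,1]>118)&(p[:,1]<136))]
    for z in(bz-.042,bz-.037,bz-.032): print(th,len(p),z,circ(plane("scene",p,z)))
v=cv2.resize(im[90:200,120:200,::-1],None,fx=7,fy=5.4,interpolation=cv2.INTER_CUBIC)
v=cv2.resize(im[90:200,120:200,::-1],None,fx=5.4,fy=5.4,interpolation=cv2.INTER_CUBIC)
th=np.linspace(0,2*np.pi,60)
def draw(cx,cy,z,r,col):
    for u in proj("scene",np.c_[cx+r*np.cos(th),cy+r*np.sin(th),0*th+z]): cv2.circle(v,tuple(int(k) for k in((u-[120,90]+.5)*5.4)),1,col,-1)
draw(.5015,-.227,.165,.0495,(0,255,0))
draw(.502,-.2264,bz-.032,.056,(0,0,255));draw(.502,-.2264,bz-.113,.012,(0,0,255));draw(.502,-.2264,bz-.042,.056,(255,200,0))
cv2.imwrite("pics/e.png",v)
```

```text
45 577 0.2759261888277671 (array([ 0.5064766 , -0.22793444]), np.float64(0.048658982580593105), np.float64(0.006133068344764573), 571)
45 577 0.2809261888277671 (array([ 0.51128633, -0.22592654]), np.float64(0.048336440320723636), np.float64(0.006092414520559098), 571)
45 577 0.2859261888277671 (array([ 0.51609607, -0.22391863]), np.float64(0.048013898060856826), np.float64(0.006051760696353616), 571)
55 243 0.2759261888277671 (array([ 0.50163105, -0.22751238]), np.float64(0.05500044767767253), np.float64(0.0008119292860361715), 236)
55 243 0.2809261888277671 (array([ 0.5064729 , -0.22550727]), np.float64(0.0546358702091981), np.float64(0.0008065473094126821), 236)
55 243 0.2859261888277671 (array([ 0.51131476, -0.22350216]), np.float64(0.05427129274072102), np.float64(0.000801165332789194), 236)
62 244 0.2759261888277671 (array([ 0.50167705, -0.22748941]), np.float64(0.05537243640448145), np.float64(0.0008276574219085629), 237)
62 244 0.2809261888277671 (array([ 0.5065186 , -0.22548446]), np.float64(0.05500539316137748), np.float64(0.0008221711893343986), 237)
62 244 0.2859261888277671 (array([ 0.51136015, -0.2234795 ]), np.float64(0.05463834991828005), np.float64(0.0008166849567602384), 237)
```

View pics/e.png

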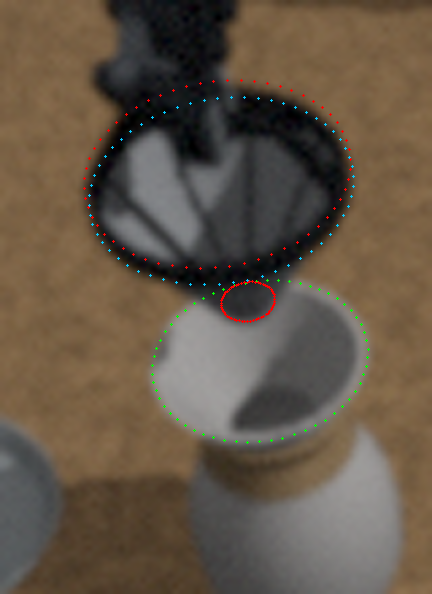

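The overlay matches within about 2–3 mm, with the foot centred over the mouth. I'll lower it most of the way, then creep down while watching the force.

Request:
{"op": "drive_tool", "data": {"increments": "0 0 -0.006 0;0 0 -0.009 0;0 0 -0.009 0;0 0 -0.009 0;0 0 -0.009 0;0 0 -0.009 0;0 0 -0.009 0;0 0 -0.007 0;0 0 -0.004 0;0 0 -0.003 0;0 0 0 0;0 0 0 0"}}

```text
t: 8.85
eef_pos: [0.5021, -0.2276, 0.247]
tool_rot: [0.0, 0.719, 0.695, 0.0]
contact_force: [-0.1, 0.4, -2.0]
gripper_width: 0.104
```

Run:
```python
from h import *
o=bot.get_obs();print(o["eef_pos"],o["gripper_width"],o["contact_force"],o["torque"])
ims=[]
for n,p in(("scene",(168,150)),("top",(345,200))):
    im=bot.read_camera(n);np.save(n+"4.npy",im);x,y=p
    ims.append(cv2.resize(im[y-55:y+55,x-40:x+40,::-1],None,fx=5,fy=5,interpolation=cv2.INTER_CUBIC))
cv2.imwrite("pics/f.png",np.hstack(ims))
```

```text
[ 0.50207142 -0.2276093   0.2469892 ] 0.1036420588323283 [-0.06049016  0.43845798 -2.03947803] [-0.04128231 -0.05403751 -0.00356196]
```

View pics/f.png

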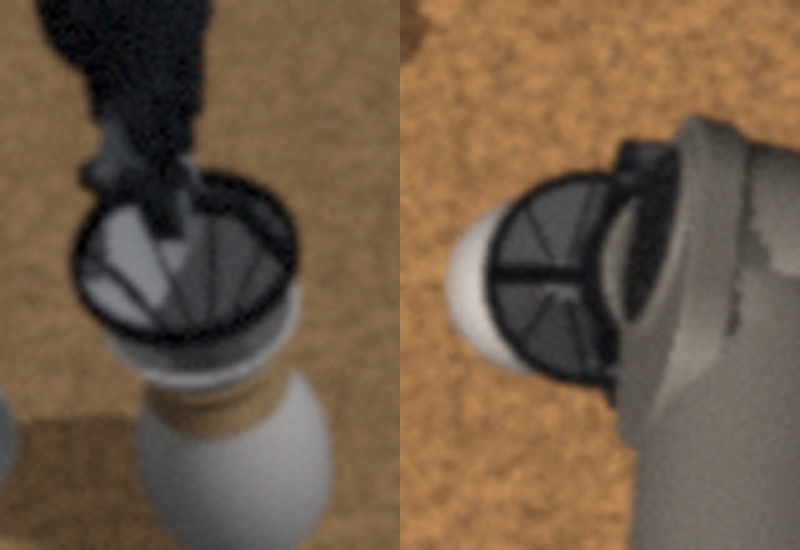

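The cone is entering the funnel and nothing is touching yet. Creeping down.

Request:
{"op": "drive_tool", "data": {"increments": "0 0 -0.003 0;0 0 -0.003 0;0 0 -0.003 0;0 0 -0.003 0;0 0 0 0;0 0 0 0"}}

```text
t: 9.45
eef_pos: [0.5017, -0.2275, 0.2345]
tool_rot: [-0.0, 0.719, 0.695, -0.0]
contact_force: [0.1, -0.6, -1.3]
gripper_width: 0.105
```

Request:
{"op": "drive_tool", "data": {"increments": "0 0 -0.002 0;0 0 -0.002 0;0 0 0 0;0 0 0 0"}}

```text
t: 9.78
eef_pos: [0.5018, -0.2275, 0.2307]
tool_rot: [-0.0, 0.719, 0.695, -0.0]
contact_force: [-0.6, 0.7, -1.4]
gripper_width: 0.103
```

Request:
{"op": "drive_tool", "data": {"increments": "0 0 -0.0015 0;0 0 -0.0015 0;0 0 0 0;0 0 0 0"}}

```text
t: 10.12
eef_pos: [0.5018, -0.2276, 0.2277]
tool_rot: [-0.0, 0.719, 0.695, -0.0]
contact_force: [-0.2, -0.4, -1.4]
gripper_width: 0.109
```

Request:
{"op": "drive_tool", "data": {"increments": "0 0 -0.001 0;0 0 -0.001 0;0 0 0 0;0 0 0 0"}}

```text
t: 10.45
eef_pos: [0.5018, -0.2275, 0.2257]
tool_rot: [-0.0, 0.719, 0.695, -0.0]
contact_force: [-0.9, -0.8, -1.7]
gripper_width: 0.105
```

Request:
{"op": "drive_tool", "data": {"increments": "0 0 -0.001 0;0 0 -0.001 0;0 0 0 0;0 0 0 0"}}

```text
t: 10.78
eef_pos: [0.5019, -0.2274, 0.224]
tool_rot: [-0.0, 0.719, 0.695, 0.0]
contact_force: [-1.6, 1.9, 2.1]
gripper_width: 0.104
```

Run:
```python
from h import *
for i in range(1): o=bot.get_obs();print(o["eef_pos"],o["contact_force"],o["torque"])
ims=[]
for n,p in(("scene",(168,150)),("top",(345,200))):
    im=bot.read_camera(n);x,y=p
    ims.append(cv2.resize(im[y-55:y+55,x-40:x+40,::-1],None,fx=5,fy=5,interpolation=cv2.INTER_CUBIC))
cv2.imwrite("pics/g.png",np.hstack(ims))
```

```text
[ 0.50193795 -0.22741873  0.22397931] [-1.55157369  1.93530106  2.10321089] [0.31988271 0.33636836 0.0095445 ]
```

View pics/g.png

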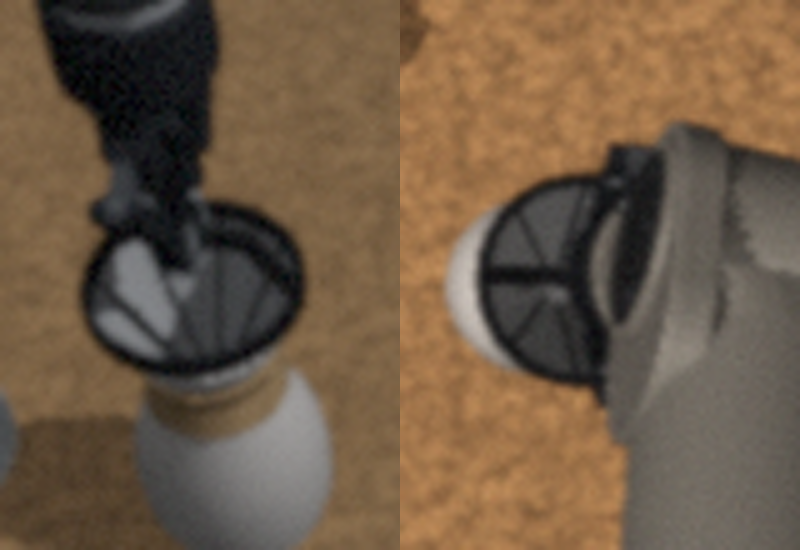

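First contact: 3–4 N upward, with the sideways force pushing toward -x, +y. I'll shift that way slightly and lower further.

Request:
{"op": "drive_tool", "data": {"increments": "-0.0008 0.0008 0 0;0 0 0 0;0 0 -0.0007 0;0 0 0 0;0 0 0 0"}}

```text
t: 11.3
eef_pos: [0.5014, -0.2269, 0.2238]
tool_rot: [0.0, 0.719, 0.695, 0.0]
contact_force: [-1.2, 1.4, 4.8]
gripper_width: 0.106
```

Request:
{"op": "drive_tool", "data": {"increments": "0 0 -0.0007 0;0 0 0 0;0 0 0 0"}}

```text
t: 11.55
eef_pos: [0.5018, -0.227, 0.2238]
tool_rot: [0.001, 0.719, 0.695, 0.0]
contact_force: [-2.5, 1.7, 9.4]
gripper_width: 0.11
```

Request:
{"op": "drive_tool", "data": {"increments": "-0.001 0.0007 0 0;0 0 0 0;0 0 0 0"}}

```text
t: 11.8
eef_pos: [0.5011, -0.2266, 0.2237]
tool_rot: [0.001, 0.719, 0.695, 0.001]
contact_force: [-1.2, 1.3, 6.9]
gripper_width: 0.106
```

Request:
{"op": "drive_tool", "data": {"increments": "-0.001 0.0007 0 0;0 0 0 0;0 0 0 0"}}

```text
t: 12.05
eef_pos: [0.5007, -0.2263, 0.2237]
tool_rot: [0.002, 0.719, 0.695, 0.001]
contact_force: [0.8, -2.4, 5.5]
gripper_width: 0.109
```

The lateral force changed sign while the height stayed at 0.2237, so the filter is centred and bottomed. I'll back off half a step and release.

Request:
{"op": "drive_tool", "data": {"increments": "0.0004 -0.0006 0.0005 0;0 0 0 0;0 0 0 0"}}

```text
t: 12.3
eef_pos: [0.5006, -0.2264, 0.2238]
tool_rot: [0.001, 0.719, 0.695, 0.001]
contact_force: [2.6, -1.0, 6.3]
gripper_width: 0.108
```

Request:
{"op": "drive_tool", "data": {"increments": "0 0 0 0;0 0 0 0;0 0 0 0;0 0 0 0;0 0 0 0;0 0 0 0", "grip": 0.4, "squeeze": 20}}

```text
t: 12.8
eef_pos: [0.4993, -0.2259, 0.2226]
tool_rot: [-0.0, 0.719, 0.695, -0.0]
contact_force: [-0.1, -0.5, -0.0]
gripper_width: 0.395
```

Run:
```python
from h import *
o=bot.get_obs();print(o["eef_pos"],o["contact_force"],o["gripper_width"])
ims=[]
for n,p in(("scene",(168,150)),("top",(345,200))):
    im=bot.read_camera(n);x,y=p
    ims.append(cv2.resize(im[y-55:y+55,x-40:x+40,::-1],None,fx=5,fy=5,interpolation=cv2.INTER_CUBIC))
cv2.imwrite("pics/i.png",np.hstack(ims))
```

```text
[ 0.4992568  -0.22591424  0.22264769] [-0.11383848 -0.48780462 -0.01141733] 0.39535961660910285
```

View pics/i.png

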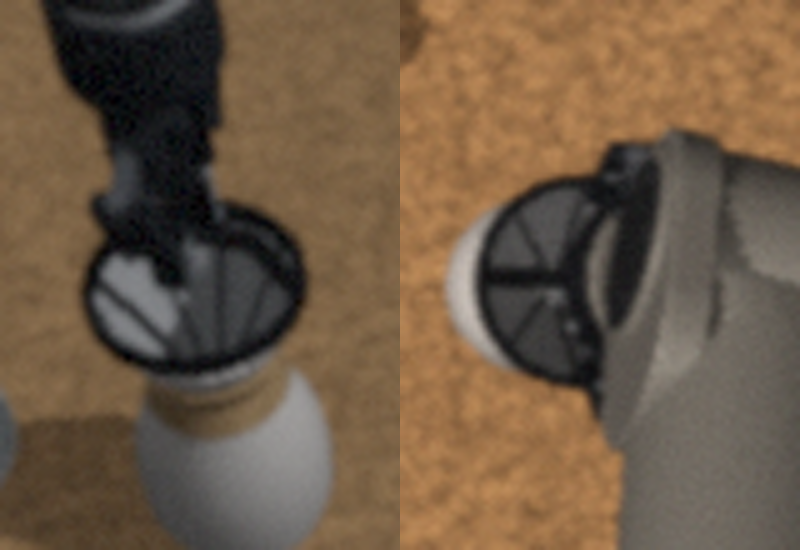

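The jaws are open, the force is zero and the filter stayed put. Retracting straight up, then aside toward the start pose.

Request:
{"op": "drive_tool", "data": {"increments": "0.002 0 0.004 0;0 0 0.008 0;0 0 0.012 0;0 0 0.015 0;0 0 0.015 0;0 0 0.02 0;0 0 0.02 0;0 0 0.02 0;0 0 0.02 0;0 -0.01 0.01 0;-0.006 -0.02 0 0;-0.012 -0.025 0 0"}}

```text
t: 13.9
eef_pos: [0.4849, -0.2805, 0.3687]
tool_rot: [0.001, 0.718, 0.696, 0.001]
contact_force: [0.8, -0.1, 0.0]
gripper_width: 0.401
```

Request:
{"op": "drive_tool", "data": {"increments": "-0.015 -0.025 0 0;-0.015 -0.025 0 0;-0.015 -0.025 0 0;-0.015 -0.025 0 0;-0.015 -0.025 0 0;-0.015 -0.025 0 0;-0.015 -0.025 0 0;-0.015 -0.025 0 0;-0.01 -0.02 0 0;-0.005 -0.01 0 0;0 0 0 0;0 0 0 0"}}

```text
t: 14.9
eef_pos: [0.3487, -0.5107, 0.3669]
tool_rot: [-0.0, 0.719, 0.695, 0.0]
contact_force: [0.7, 0.4, 0.4]
gripper_width: 0.401
```

Run:
```python
from h import *
K=4
o=bot.get_obs();print(o["t"],o["eef_pos"],o["contact_force"])
ims=[]
for n,p in(("scene",(168,165)),("top",(340,200))):
    im=bot.read_camera(n);np.save(n+"5.npy",im);cv2.imwrite(f"pics/{n}5.png",im[:,:,::-1]);x,y=p
    ims.append(cv2.resize(im[y-55:y+55,x-40:x+40,::-1],None,fx=5,fy=5,interpolation=cv2.INTER_CUBIC))
    x,y,w,h=(138,130,64,46) if n=="scene" else (308,168,70,66)
    c=cv2.resize(im[y:y+h,x:x+w],None,fx=K,fy=K,interpolation=cv2.INTER_CUBIC).astype(int)
    pt=(contour(c.max(2)<62)+.5)/K-.5+[x,y]
    for z in(.177,.182,.187): print(n,z,circ(plane(n,pt,z)))
cv2.imwrite("pics/j.png",np.hstack(ims))
```

```text
14.9 [ 0.34874269 -0.51065608  0.36686521] [0.67672712 0.37107032 0.39207663]
scene 0.177 (array([ 0.497682  , -0.22947496]), np.float64(0.0567945111896259), np.float64(0.0014304802043083747), 449)
scene 0.182 (array([ 0.50198561, -0.22769083]), np.float64(0.05646169061708266), np.float64(0.001422097471001278), 449)
scene 0.187 (array([ 0.50628923, -0.2259067 ]), np.float64(0.05612887004453619), np.float64(0.0014137147376941767), 449)
top 0.177 (array([ 0.50181134, -0.22720268]), np.float64(0.054803723529457005), np.float64(0.0006003887447476281), 468)
top 0.182 (array([ 0.50171397, -0.22626858]), np.float64(0.054582417279215076), np.float64(0.0005979642784298408), 468)
top 0.187 (array([ 0.50161661, -0.22533448]), np.float64(0.054361111028978344), np.float64(0.0005955398121120551), 468)
```

View pics/j.png

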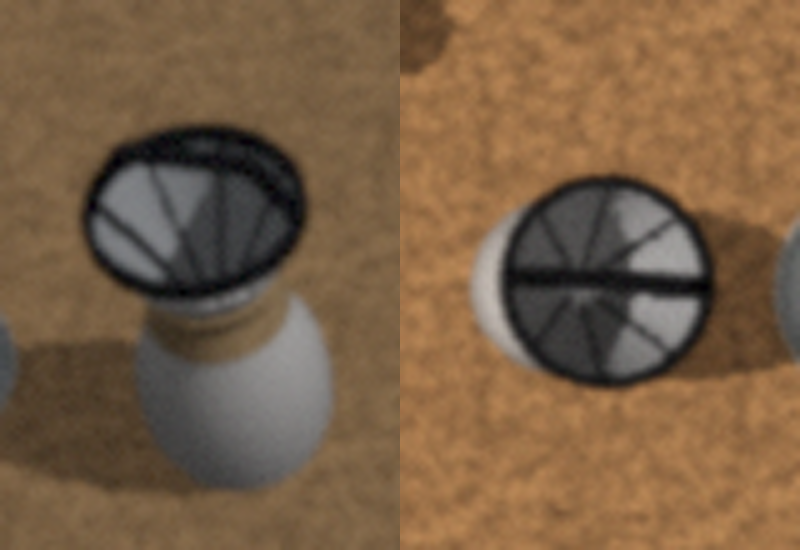

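View pics/scene5.png

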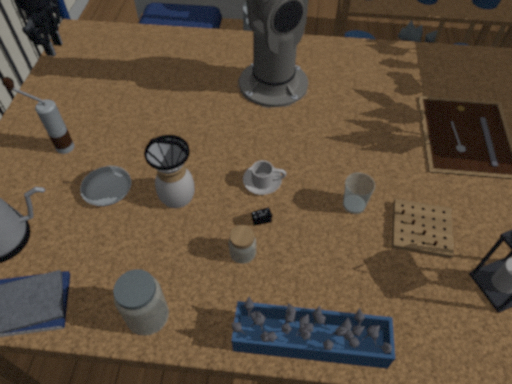

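The collar fits agree between the views: centre (0.5017, -0.2265), mid-height 0.182, against a home value of 0.182. The bar is level, and the tumbler (358,192) and carafe (173,180) stand in place. Handing in.

```bash
python3 -c "
from station import bot
print(bot.get_obs()['joint_vel'].round(3)); print(bot.hand_in())"
```

```text
[-0.008 -0.004 -0.002  0.002  0.003 -0.001  0.002]
the job is handed in; nothing more can be done
None
```

I gripped the filter by its handle bar, lifted it out of the tumbler and lowered it into the carafe's funnel. I nudged it sideways until the side force changed sign while the height held steady, let go, and moved the arm clear. I handed the job in after about 15 s.

**Last checks**
- **Position:** the two camera views agree on a collar centre of (0.5017, -0.2265). The mouth, measured before the move, was at (0.5015, -0.227).
- **Height:** the collar's mid-height came out at about 0.182 m, which matches fully home.
- **Tilt:** the filter looks straight and its bar level by eye; I did not measure its angle.
- **Forces:** the highest upward force at the wrist in the readings was about 9 N while seating, and it dropped to zero on release.
- **Everything else:** the carafe, the tumbler and the other items look to be standing where they were. I checked that by eye only.

**What disagreed:** just before lowering, with the gripper blocking part of the view, the camera fits for the filter's position differed by several millimetres. I relied on contact forces for the final alignment. Each camera measurement is only good to about 2 mm.

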